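# Edge the skid plate out over the parts case

## Task

At the pit table, slide the black skid plate along the lid of the parts case, out over the edge above the cam lock lever, until about a third of its length hangs over so that the mechanic opposite can pinch it. Leave it lying flat on the lid, roughly square to that edge; slide it without lifting or tipping it, and leave the blue plate where it lies.

Things in the scene. Friction and masses are not known exactly. Their poses are not given: they have to be found in the camera images.
- black_plate_center (a point): Thing to slide: flat black nylon skid plate, 130 mm long (x) by 104 mm wide (y) by 8 mm thick (z), nothing proud of its top. Loose, about 130 g, flat on the case lid on either side of the blue plate, its x axis within 9 degrees of lock_edge's x. Fingertips set down behind its end can push on its 8 mm high end face. Point: its centre, half-way up, 4 mm above the lid.
- blue_plate_center (a point): Bystander: blue metal plate of the same size and shape (130 x 104 x 8 mm, same axes), about 220 g, lying loose on the lid next to the black one, with at least 40 mm between them. Point at its centre, half-way up.
- lock_edge (a point): Middle of the lid's top edge on the cam lock side (red-tipped steel lever) of the closed, fixed aluminium case. Lid top flat, at this point's height, 90 mm above the table. x axis: level, square to the edge, pointing out of the case, away from the robot (turned up to 17 degrees); y: along the edge; z up. The lid reaches 260 mm along -x and 200 mm either way along y.
Not all that is in view belongs to the job. What is shaped like the part that bears black_plate_center but green is not meant.

How it is judged:
At the end, for the whole second after the job is handed in: The black plate lies at rest, flat on the lid (within 3 degrees), its leading end 28 to 58 mm out beyond the lock edge (centre 7 to 37 mm inside it), its length within 15 degrees of square to that edge, its centre within 160 mm of the edge's middle along the edge (x of black_plate_center in the frame of lock_edge between -0.037 and -0.007 m and y of black_plate_center in the frame of lock_edge between -0.16 and 0.16 m and z of black_plate_center in the frame of lock_edge between 0 and 0.008 m and angle between the x axis of black_plate_center and the x axis of lock_edge, either way round below 0.27 rad and angle between black_plate_center's own z axis and vertical below 0.06 rad and linear speed of black_plate below 0.01 m/s); the robot touches nothing.
It fails at once if the black plate is lifted off the lid (centre raised by over 12 mm) (z of black_plate_center in the frame of lock_edge above 0.016 m).
It fails at once if the black plate is tipped by more than 11 degrees (angle between black_plate_center's own z axis and vertical above 0.2 rad).
It fails at once if the blue plate is moved by more than 12 mm (distance of blue_plate_center from where it was at the start of the episode above 0.012 m).
It also fails if it takes over 30 s, if anything falls off the work surface, if the arm or the gripper's body presses on something with over 40 N, if the wrist force passes 120 N, or if a joint passes its speed limit or range.

## Robot

A 6-joint arm with a two-finger parallel gripper is mounted at the origin on the work surface. World frame = base frame: x ahead of the robot, y to its left, z up, the work surface at z = 0. Lengths are in m, angles in rad, forces in N, time in s.
With the tool pointing down it reaches from about 0.275 to 0.85 m from the base axis. Payload 19 kg.
Tool frame: the origin (TCP) lies between the finger pads; the fingertips stand 17 mm ahead of it and the grasp point (between the pads) lies 2 mm behind it; y points along the fingers, x is the direction in which the jaws open and shut, and the axes are right-handed (so a half turn about y gives the same grasp; the last joint's range is limited). The gripper opens to 85 mm and grips with 20 to 120 N. Pads are 22 mm wide; open, the fingers measure 114 mm over their backs; the gripper's body (76 mm by 85 mm) begins 54 mm behind the grasp point. The pads swing forward as they close: fully open they stand 13 mm farther back than shut.
Start: joints at [-1.281, 0.15, 1.437, -0, 1.554, -0.134], TCP at [0.236, -0.524, 0.248] pointing down, gripper open.
Joint ranges: [-2.8, 2.8], [-0.68, 2.1], [0.12, 2.68], [-1.39, 4.53], [0.16, 2.79], [-2.81, 2.81]. Speed limits (rad/s): [1.89, 1.89, 2.22, 3.01, 3.01, 3.01].

## Interface

Orientations are given as a unit quaternion [w, x, y, z].
In Python, from rig import ctrl, eyes, job gives the robot as it stands.
- The arm moves only by the tool servo_tool, never from a script. Its argument "increments" is a list of rows, each an object with "dp": the shift along the tool's x, y, z in cm, a list of three; "turn": the turn, a rotation vector about the tool's x, y, z in degrees, a list of three; "hand": the opening, from 0 (shut) to 1 (fully open). A call has 1 to 5 rows; each row shifts and turns the commanded pose from where the row before left it, along the tool's axes as they then stand; what a row does not reach is not made up. A row lasts 1/12 s, in which the tool goes at most 41.7 mm and 7.16 degrees, less where a joint would pass 70% of its speed; a pose out of reach is approached as far as the arm can. A call with a gripper value outside its range is refused whole. The fingers move at their own pace and stop on an object; the grip force is fixed at half the most. Time passes only in rows, so rows that do not move let the fingers close. It gives the time, the measured TCP pose, the force and the opening at its end, in the units of the state.
- ctrl.read_state(): the state, without advancing time (a new reading comes with each control period).
- eyes.get_image(name): name is "scene" or "top"; returns (picture, depth): 420x560x3 uint8, red, green, blue; 420x560 float32, m along the optical axis (not along the pixel's ray), 0 where there is no reading.
- eyes.camera_params(name): a dict with "fx", "fy", "cx", "cy" (pixels), "rvec" (rotation vector, rad) and "tvec" (3), from world to camera coordinates, as OpenCV has them. Camera axes: x right, y down, z forward; pixel columns grow to the right and rows downward; lengths in m; the calibration is good to about 2 mm. A picture is of the moment at which its call begins. camera_params takes no time and is no camera call.
- job.hand_in(): hands the job in, once; it reports no verdict.
The state is a dict: "time": time; "joints": joint angles; "qd": joint speeds; "tau": joint torques, N m; "ee_pos": TCP position; "ee_rot": TCP orientation; "ft_force": force on the tool from outside, world axes, zero at the start; "torque": the same for the moment, N m; "gripper_width": finger opening in m.
Only numpy, scipy, OpenCV 4.12 (cv2) and the standard library are available. Lean on these libraries where they do the work, as an engineer would, in place of code of your own. Each camera call takes 0.05 s, during which the arm holds its last target. There are 200 camera calls.

## Working session

There is one attempt and no reset: what is moved stays moved. The work goes in short steps, Python scripts to look and compute and a tool call to move; the robot and the scene stay as the last step left them, time stands still between calls to the robot, and variables do not carry over. Pictures are saved under pics/ and viewed, about 8 in all and at most 12, crops included, and the job is handed in when it is done.

Besides the shell and the picture viewer there is one more tool, called as name(argument=value, ...) on one line, values as JSON. servo_tool: Moves the arm, as the interface text tells. Its arguments: {"type":"object","properties":{"increments":{"type":"array"}},"required":["increments"]}

```bash
mkdir -p pics; cat > h.py <<'E'
import numpy as np, cv2
from rig import ctrl, eyes, job
def snap(n,f):
    im,d=eyes.get_image(n); cv2.imwrite(f'pics/{f}.png',im[:,:,::-1]); np.save(f'pics/{f}.npy',d); return im,d
def cam(n):
    p=eyes.camera_params(n); R=cv2.Rodrigues(np.array(p['rvec'],float))[0]; return p,R,np.array(p['tvec'],float).ravel()
def cloud(n,d):
    p,R,t=cam(n); v,u=np.mgrid[:d.shape[0],:d.shape[1]]
    c=np.stack([(u-p['cx'])/p['fx']*d,(v-p['cy'])/p['fy']*d,d],-1); return (c-t)@R
def ray(n,u,v,z):
    p,R,t=cam(n); r=np.array([(u-p['cx'])/p['fx'],(v-p['cy'])/p['fy'],1])@R; o=-t@R; return o+r*(z-o[2])/r[2]
E
python3 - <<'E'
from h import *
snap('top','t0'); snap('scene','s0'); print(ctrl.read_state())
for n in('top','scene'):
  p,R,t=cam(n); print(n,-t@R,R[2])
E
```

```text
{'time': 0.1, 'joints': array([-1.28099280e+00,  1.50892388e-01,  1.43793552e+00,  4.69091867e-06,
        1.55380864e+00, -1.34012654e-01]), 'qd': array([ 1.04864620e-03,  1.64661776e-04, -8.45097110e-04,  3.11765805e-04,
        9.58067948e-05,  1.84015964e-04]), 'tau': array([ 3.50618393e-03, -7.14381981e+01, -5.71794605e+01, -3.69571453e-04,
        7.08622421e-03, -1.71189987e-05]), 'ee_pos': array([ 0.23638272, -0.52394339,  0.24777632]), 'ee_rot': array([ 0.59421957, -0.5937373 ,  0.38393222, -0.3833734 ]), 'ft_force': array([-0.12231528,  0.25199073,  0.02158531]), 'torque': array([-0.06750268, -0.08011902, -0.02606636]), 'gripper_width': 0.0857895170981452}
top [ 0.49736062 -0.07813115  1.16535035] [ 0.04510739  0.02038278 -0.99877418]
scene [0.97178509 0.57851613 0.79451362] [-0.42169988 -0.61593177 -0.66543014]
```

View pics/t0.png

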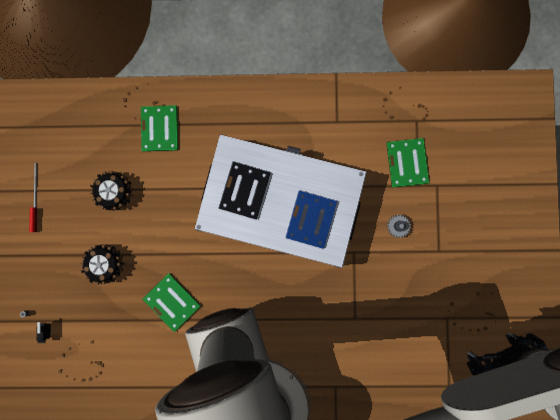

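View pics/s0.png

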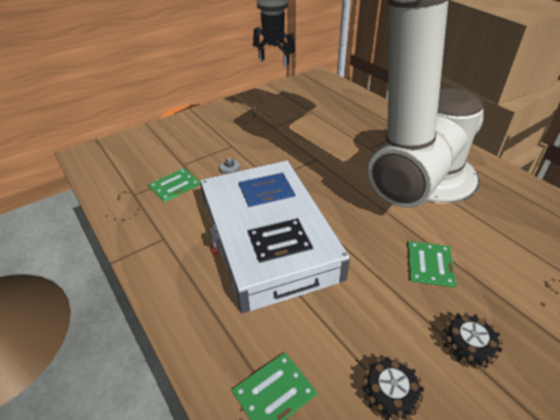

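The top view shows the case with its lock edge from about (219,136) to (365,172) and the lever at (293,150). The black plate is at about (245,190) and the blue one at about (313,219). Next I measure them.

```bash
cat >> h.py <<'E'
def rect(mask,P,z=None):
    q=P[mask][:,:2].astype(np.float32); r=cv2.minAreaRect(q); return r
def fit(im,d,box,lim):
    P=cloud('top',d); g=im.astype(int); u0,v0,u1,v1=box
    m=np.zeros(d.shape,np.uint8)
    if lim=='black': mm=(g.max(2)<80)
    else: mm=(g[:,:,2]-g[:,:,0]>35)
    m[v0:v1,u0:u1]=mm[v0:v1,u0:u1]
    m=cv2.morphologyEx(m,cv2.MORPH_CLOSE,np.ones((5,5)))
    n,l,s,c=cv2.connectedComponentsWithStats(m); k=1+np.argmax(s[1:,4])
    vu=np.argwhere(l==k); pts=np.array([ray('top',u,v,.098) for v,u in vu],np.float32)[:,:2]
    r=cv2.minAreaRect(pts); return r,cv2.boxPoints(r)
E
python3 - <<'E'
from h import *
im=cv2.imread('pics/t0.png')[:,:,::-1]; d=np.load('pics/t0.npy'); P=cloud('top',d)
m=((P[:,:,2]>.08)&(P[:,:,2]<.105)).astype(np.uint8); m[:, :180]=0;m[:120]=0;m[285:]=0;m[:,380:]=0
n,l,s,c=cv2.connectedComponentsWithStats(m);k=1+np.argmax(s[1:,4])
r=cv2.minAreaRect(P[l==k][:,:2].astype(np.float32)); print('lid',r,cv2.boxPoints(r))
print(np.median(P[l==k][:,2]))
for u,v in((219,136),(365,172),(343,267),(196,229)): print(ray('top',u,v,.09))
for b,c in(((205,150,285,230),'black'),((275,180,350,260),'blue')):
  print(c,*fit(im,d,b,c))
big=cv2.resize(cv2.imread('pics/t0.png')[125:275,185:375],None,fx=4,fy=4,interpolation=cv2.INTER_CUBIC); cv2.imwrite('pics/t0c.png',big)
E
```

```text
lid ((0.5782777667045593, -0.06566262245178223), (0.40191906690597534, 0.2639402151107788), 74.74052429199219) [[ 0.39806974 -0.22480378]
 [ 0.6527044  -0.2942704 ]
 [ 0.7584858   0.09347853]
 [ 0.5038511   0.16294515]]
0.09069627523274998
[0.74922748 0.09463177 0.09      ]
[ 0.64753325 -0.2892842   0.09      ]
[ 0.40000849 -0.22705713  0.09      ]
[0.50321685 0.15662738 0.09      ]Traceback (most recent call last):
  File "<stdin>", line 9, in <module>
  File "h.py", line 23, in fit
    r=cv2.minAreaRect(pts); return r,cv2.boxPoints(r)
cv2.error: OpenCV(4.12.0) /io/opencv/modules/imgproc/src/convhull.cpp:143: error: (-215:Assertion failed) total >= 0 && (depth == CV_32F || depth == CV_32S) in function 'convexHull'
```

```bash
sed -i 's/r=cv2.minAreaRect(pts); return/r=cv2.minAreaRect(np.ascontiguousarray(pts)); return/' h.py
python3 - <<'E'
from h import *
im=cv2.imread('pics/t0.png')[:,:,::-1]; d=np.load('pics/t0.npy'); P=cloud('top',d)
for b,c in(((205,150,285,230),'black'),((275,180,350,260),'blue')):
  print(c,*fit(im,d,b,c))
# lid by brightness
g=im.astype(int); m=((g.min(2)>95)&(g.max(2)-g.min(2)<40)).astype(np.uint8); m[:120]=0;m[285:]=0;m[:,:180]=0;m[:,380:]=0
m=cv2.morphologyEx(m,cv2.MORPH_OPEN,np.ones((9,9)))
n,l,s,c=cv2.connectedComponentsWithStats(m);k=1+np.argmax(s[1:,4])
pts=np.array([ray('top',u,v,.09)[:2] for v,u in np.argwhere(l==k)],np.float32); r=cv2.minAreaRect(np.ascontiguousarray(pts)); print(r,cv2.boxPoints(r))
big=cv2.resize(cv2.imread('pics/t0.png')[125:275,185:375],None,fx=4,fy=4,interpolation=cv2.INTER_CUBIC); cv2.imwrite('pics/t0c.png',big)
E
```

```text
Traceback (most recent call last):
  File "h.py", line 22, in fit
    vu=np.argwhere(l==k); pts=np.array([ray('top',u,v,.098) for v,u in vu],np.float32)[:,:2]
                                        ~~~^^^^^^^^^^^^^^^^
  File "h.py", line 11, in ray
    p,R,t=cam(n); r=np.array([(u-p['cx'])/p['fx'],(v-p['cy'])/p['fy'],1])@R; o=-t@R; return o+r*(z-o[2])/r[2]
          ~~~^^^
  File "h.py", line 6, in cam
    p=eyes.camera_params(n); R=cv2.Rodrigues(np.array(p['rvec'],float))[0]; return p,R,np.array(p['tvec'],float).ravel()
ValueError: time passes only in moves, steps and waits
```

Too many calibration calls; I'll cache them.

```bash
sed -i 's/^def cam(n):/import functools\n@functools.cache\ndef cam(n):/' h.py
python3 - <<'E'
from h import *
im=cv2.imread('pics/t0.png')[:,:,::-1]; d=np.load('pics/t0.npy')
for b,c in(((205,150,285,230),'black'),((275,180,350,260),'blue')):
  print(c,*fit(im,d,b,c))
g=im.astype(int); m=((g.min(2)>95)&(g.max(2)-g.min(2)<40)).astype(np.uint8); m[:120]=0;m[285:]=0;m[:,:180]=0;m[:,380:]=0
m=cv2.morphologyEx(m,cv2.MORPH_OPEN,np.ones((9,9)))
n,l,s,c=cv2.connectedComponentsWithStats(m);k=1+np.argmax(s[1:,4])
pts=np.array([ray('top',u,v,.09)[:2] for v,u in np.argwhere(l==k)],np.float32); r=cv2.minAreaRect(np.ascontiguousarray(pts)); print(r,cv2.boxPoints(r))
big=cv2.resize(cv2.imread('pics/t0.png')[125:275,185:375],None,fx=4,fy=4,interpolation=cv2.INTER_CUBIC); cv2.imwrite('pics/t0c.png',big)
E
```

```text
black ((0.6035252213478088, 0.027151569724082947), (0.10447556525468826, 0.12849587202072144), 72.83049774169922) [[ 0.5267199  -0.00379231]
 [ 0.6494894  -0.04172423]
 [ 0.6803305   0.05809545]
 [ 0.55756104  0.09602737]]
blue ((0.5259159803390503, -0.14455607533454895), (0.10384783148765564, 0.12983612716197968), 73.41702270507812) [[ 0.44887877 -0.17579249]
 [ 0.57331467 -0.21284819]
 [ 0.6029532  -0.11331967]
 [ 0.4785173  -0.07626396]]
((0.5768750309944153, -0.06451338529586792), (0.3991183042526245, 0.2607100009918213), 74.7529296875) [[ 0.398628   -0.2227672 ]
 [ 0.65016115 -0.2913292 ]
 [ 0.75512207  0.09374043]
 [ 0.5035889   0.16230243]]
```

View pics/t0c.png

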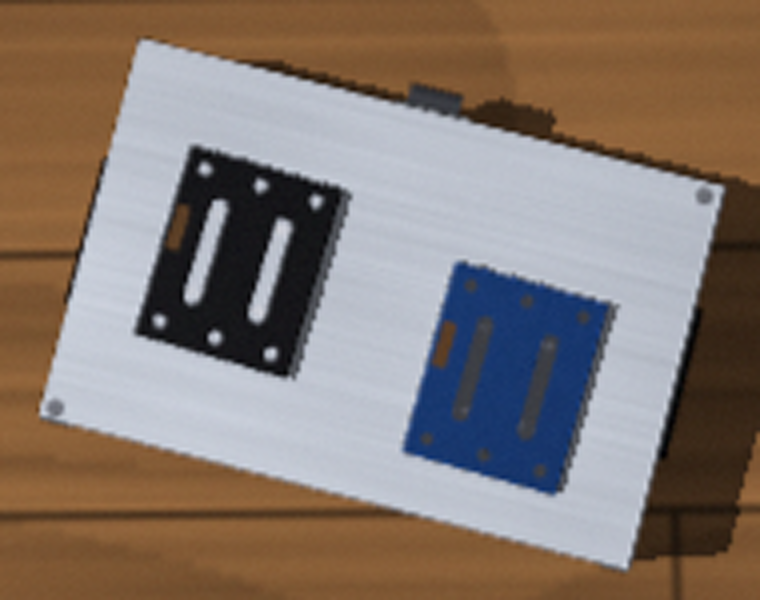

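servo_tool(increments=[{"dp":[-2.2,0,2.6],"turn":[0,0,0],"hand":0.6},{"dp":[-2.2,0,2.6],"turn":[0,0,0],"hand":0.6},{"dp":[-2.2,0,2.6],"turn":[0,0,0],"hand":0.6},{"dp":[-2.2,0,2.6],"turn":[0,0,0],"hand":0.6},{"dp":[-2.2,0,2.6],"turn":[0,0,0],"hand":0.6}])

```text
time: 0.52
ee_pos: [0.3099, -0.3688, 0.2479]
ee_rot: [0.594, -0.594, 0.384, -0.384]
ft_force: [0.9, 0.4, 0.2]
gripper_width: 0.0512
```

servo_tool(increments=[{"dp":[-2.2,0,2.6],"turn":[0,0,0],"hand":0.6},{"dp":[-2.2,0,2.6],"turn":[0,0,0],"hand":0.6},{"dp":[-2.2,0,2.6],"turn":[0,0,0],"hand":0.6},{"dp":[-2.2,0,2.6],"turn":[0,0,0],"hand":0.6},{"dp":[-2.2,0,2.6],"turn":[0,0,0],"hand":0.6}])

```text
time: 0.93
ee_pos: [0.3832, -0.215, 0.2482]
ee_rot: [0.594, -0.594, 0.384, -0.384]
ft_force: [0.4, -0.1, -0.1]
gripper_width: 0.0513
```

servo_tool(increments=[{"dp":[-2.2,0,2.6],"turn":[0,0,0],"hand":0.6},{"dp":[-2.2,0,2.6],"turn":[0,0,0],"hand":0.6},{"dp":[-2.2,0,2.6],"turn":[0,0,0],"hand":0.6},{"dp":[-2.2,0,2.6],"turn":[0,0,0],"hand":0.6},{"dp":[0,0,0],"turn":[0,0,0],"hand":0.6}])

```text
time: 1.35
ee_pos: [0.4429, -0.0893, 0.2482]
ee_rot: [0.595, -0.594, 0.383, -0.382]
ft_force: [-1.1, -1.3, -0.8]
gripper_width: 0.0512
```

servo_tool(increments=[{"dp":[0,0,0],"turn":[0,6.6,0],"hand":0.6},{"dp":[0,0,0],"turn":[0,6.6,0],"hand":0.6},{"dp":[0,0,0],"turn":[0,6.6,0],"hand":0.6},{"dp":[0,0,0],"turn":[0,6.6,0],"hand":0.6},{"dp":[0,0,0],"turn":[0,6.6,0],"hand":0.6}])

```text
time: 1.77
ee_pos: [0.4414, -0.0938, 0.2481]
ee_rot: [0.459, -0.459, 0.538, -0.538]
ft_force: [-0.4, 0.7, -0.1]
gripper_width: 0.0513
```

servo_tool(increments=[{"dp":[0,0,0],"turn":[0,6.6,0],"hand":0.6},{"dp":[0,0,0],"turn":[0,0,0],"hand":0.6}])

```text
time: 1.93
ee_pos: [0.4414, -0.0938, 0.2481]
ee_rot: [0.427, -0.427, 0.564, -0.563]
ft_force: [-0.2, -0.6, 1.2]
gripper_width: 0.0513
```

```bash
cat >> h.py <<'E'
from scipy.spatial.transform import Rotation as Ro
EM=np.array([.7026,-.0988]); A=np.radians(-15.25); Ex=np.array([np.cos(A),np.sin(A)]); Ey=np.array([-np.sin(A),np.cos(A)])
def where(goal=None):
    s=ctrl.read_state(); w,x,y,z=s['ee_rot']; R=Ro.from_quat([x,y,z,w]).as_matrix(); p=s['ee_pos']
    print('t',s['time'],'p',p.round(4),'edge',((p[:2]-EM)@np.array([Ex,Ey]).T).round(4),'yaw x,z',np.degrees(np.arctan2(R[1,[0,2]],R[0,[0,2]])).round(2),'F',s['ft_force'].round(2),'w',s['gripper_width'],'j6',s['joints'][5], 'tooly',R[:,1].round(4))
    if goal is not None:
        g=EM+goal[0]*Ex+goal[1]*Ey; print('dp cm',(R.T@(np.r_[g,goal[2]]-p)*100).round(2))
E
python3 -c "
from h import *
where((-.225,.0955,.14))"
```

```text
t 1.9333 p [ 0.4414 -0.0938  0.2481] edge [-0.2533 -0.0639] yaw x,z [-105.68  -15.68] F [-0.25 -0.6   1.17] w 0.05134158202633167 j6 1.4639560436052987 tooly [-5.e-04  2.e-04 -1.e+00]
dp cm [-15.96  10.81   2.72]
```

servo_tool(increments=[{"dp":[-3.2,0,0.5],"turn":[0,-0.4,0],"hand":0.6},{"dp":[-3.2,0,0.5],"turn":[0,0,0],"hand":0.6},{"dp":[-3.2,0,0.5],"turn":[0,0,0],"hand":0.6},{"dp":[-3.2,0,0.5],"turn":[0,0,0],"hand":0.6},{"dp":[-3.2,0,0.5],"turn":[0,0,0],"hand":0.6}])

```text
time: 2.35
ee_pos: [0.5074, 0.0558, 0.2482]
ee_rot: [0.432, -0.432, 0.56, -0.56]
ft_force: [1.0, -1.3, -0.1]
gripper_width: 0.0512
```

servo_tool(increments=[{"dp":[0,2.5,0],"turn":[0,0,0],"hand":0.6},{"dp":[0,2.5,0],"turn":[0,0,0],"hand":0.6},{"dp":[0,2.5,0],"turn":[0,0,0],"hand":0.6},{"dp":[0,2.5,0],"turn":[0,0,0],"hand":0.6},{"dp":[0,0,0],"turn":[0,0,0],"hand":0.6}])

```text
time: 2.77
ee_pos: [0.5051, 0.0544, 0.1438]
ee_rot: [0.43, -0.434, 0.561, -0.558]
ft_force: [-1.0, -0.2, -1.1]
gripper_width: 0.0512
```

```bash
python3 -c "
from h import *
where((-.225,.0955,.115))
snap('scene','s1'); im,d=snap('top','t1')
a=cv2.imread('pics/t1.png')[100:300,150:400]; cv2.imwrite('pics/j.png',cv2.resize(cv2.imread('pics/s1.png')[130:320,170:380],None,fx=3,fy=3,interpolation=2))
"
```

```text
t 2.7667 p [0.5051 0.0544 0.1438] edge [-0.2309  0.0959] yaw x,z [-104.68  -14.68] F [-0.97 -0.21 -1.05] w 0.0511888640026854 j6 1.782584326643444 tooly [-6.7e-03  4.0e-04 -1.0e+00]
dp cm [0.04 2.88 0.61]
```

View pics/j.png

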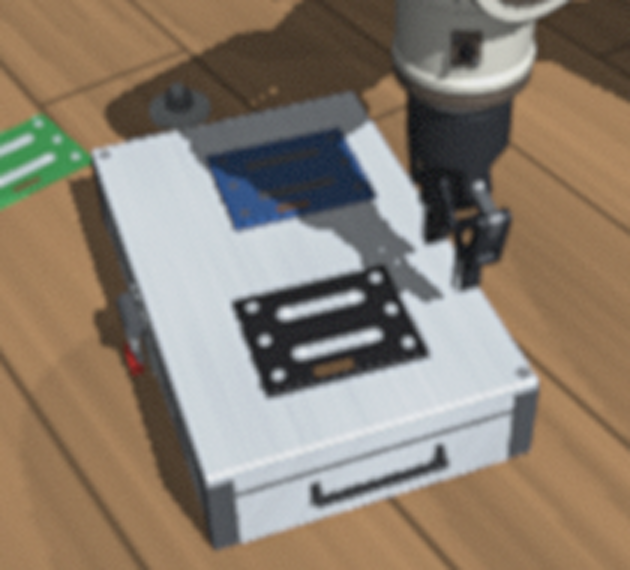

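The closed case has its red-tipped lever on the far (left) side in this crop. The open fingers hover over the lid behind the black plate's rear end (crop about (425,330)). Next I lower gently and probe for the lid.

servo_tool(increments=[{"dp":[0,1.6,0],"turn":[0,0,0],"hand":0.6},{"dp":[0,1.4,0],"turn":[0,0,0],"hand":0.6},{"dp":[0,0.2,0],"turn":[0,0,0],"hand":0.6},{"dp":[0,0,0],"turn":[0,0,0],"hand":0.6}])

```text
time: 3.2
ee_pos: [0.5075, 0.0543, 0.1174]
ee_rot: [-0.431, 0.431, -0.56, 0.561]
ft_force: [0.4, 0.8, 0.1]
gripper_width: 0.0511
```

servo_tool(increments=[{"dp":[0,0.15,0],"turn":[0,0,0],"hand":0.6},{"dp":[0,0,0],"turn":[0,0,0],"hand":0.6}])

```text
time: 3.37
ee_pos: [0.5077, 0.0544, 0.116]
ee_rot: [-0.431, 0.431, -0.56, 0.561]
ft_force: [0.5, 0.5, -0.4]
gripper_width: 0.0513
```

servo_tool(increments=[{"dp":[0,0.15,0],"turn":[0,0,0],"hand":0.6},{"dp":[0,0,0],"turn":[0,0,0],"hand":0.6}])

```text
time: 3.53
ee_pos: [0.5073, 0.0544, 0.1137]
ee_rot: [-0.431, 0.431, -0.561, 0.561]
ft_force: [-0.5, 0.7, -0.6]
gripper_width: 0.0513
```

servo_tool(increments=[{"dp":[0,0.2,0],"turn":[0,0,0],"hand":0.6},{"dp":[0,0,0],"turn":[0,0,0],"hand":0.6}])

```text
time: 3.7
ee_pos: [0.5071, 0.0544, 0.1112]
ee_rot: [0.431, -0.431, 0.561, -0.561]
ft_force: [-0.4, 0.4, -0.6]
gripper_width: 0.0512
```

servo_tool(increments=[{"dp":[0,0.15,0],"turn":[0,0,0],"hand":0.6},{"dp":[0,0,0],"turn":[0,0,0],"hand":0.6}])

```text
time: 3.87
ee_pos: [0.507, 0.0544, 0.1096]
ee_rot: [0.431, -0.431, 0.561, -0.561]
ft_force: [-0.5, 1.2, 1.0]
gripper_width: 0.0512
```

servo_tool(increments=[{"dp":[0,0.15,0],"turn":[0,0,0],"hand":0.6},{"dp":[0,0,0],"turn":[0,0,0],"hand":0.6}])

```text
time: 4.03
ee_pos: [0.507, 0.0544, 0.1081]
ee_rot: [0.431, -0.431, 0.561, -0.561]
ft_force: [-0.6, -1.0, 0.2]
gripper_width: 0.0512
```

servo_tool(increments=[{"dp":[0,0.1,0],"turn":[0,0,0],"hand":0.6},{"dp":[0,0,0],"turn":[0,0,0],"hand":0.6}])

```text
time: 4.2
ee_pos: [0.5071, 0.0544, 0.1071]
ee_rot: [0.431, -0.431, 0.561, -0.561]
ft_force: [0.7, 0.9, 0.1]
gripper_width: 0.0514
```

```bash
python3 -c "
from h import *
where()"
```

```text
t 4.2 p [0.5071 0.0544 0.1071] edge [-0.229   0.0964] yaw x,z [-104.92  -14.92] F [0.66 0.87 0.06] w 0.05138348524075131 j6 1.7868203133360205 tooly [-3.e-04  1.e-04 -1.e+00]
```

servo_tool(increments=[{"dp":[0,0.15,0],"turn":[0,0,0],"hand":0.6},{"dp":[0,0,0],"turn":[0,0,0],"hand":0.6}])

```text
time: 4.37
ee_pos: [0.5071, 0.0544, 0.1056]
ee_rot: [0.431, -0.431, 0.561, -0.561]
ft_force: [-0.5, -0.1, 0.3]
gripper_width: 0.0512
```

servo_tool(increments=[{"dp":[0,0.1,0],"turn":[0,0,0],"hand":0.6},{"dp":[0,0,0],"turn":[0,0,0],"hand":0.6}])

```text
time: 4.53
ee_pos: [0.5071, 0.0544, 0.1046]
ee_rot: [0.431, -0.431, 0.561, -0.561]
ft_force: [0.0, 0.3, -0.2]
gripper_width: 0.0512
```

servo_tool(increments=[{"dp":[0,0.1,0],"turn":[0,0,0],"hand":0.6},{"dp":[0,0,0],"turn":[0,0,0],"hand":0.6}])

```text
time: 4.7
ee_pos: [0.5072, 0.0544, 0.1038]
ee_rot: [0.431, -0.431, 0.561, -0.561]
ft_force: [-0.1, 0.1, -0.2]
gripper_width: 0.0513
```

servo_tool(increments=[{"dp":[0,0.1,0],"turn":[0,0,0],"hand":0.6},{"dp":[0,0,0],"turn":[0,0,0],"hand":0.6}])

```text
time: 4.87
ee_pos: [0.5072, 0.0544, 0.1037]
ee_rot: [-0.431, 0.431, -0.561, 0.561]
ft_force: [-6.4, 0.9, 15.5]
gripper_width: 0.0514
```

servo_tool(increments=[{"dp":[0,0.1,0],"turn":[0,0,0],"hand":0.6},{"dp":[0,0,0],"turn":[0,0,0],"hand":0.6}])

```text
time: 5.03
ee_pos: [0.5073, 0.0544, 0.1036]
ee_rot: [-0.431, 0.431, -0.56, 0.561]
ft_force: [-13.1, -0.3, 28.7]
gripper_width: 0.0511
```

servo_tool(increments=[{"dp":[0,-0.45,0],"turn":[0,0,0],"hand":0.6},{"dp":[0,0,0.4],"turn":[0,0,0],"hand":0.6},{"dp":[0,0,0.4],"turn":[0,0,0],"hand":0.6},{"dp":[0,0,0.4],"turn":[0,0,0],"hand":0.6},{"dp":[0,0,0],"turn":[0,0,0],"hand":0.6}])

```text
time: 5.45
ee_pos: [0.5194, 0.0511, 0.1059]
ee_rot: [0.431, -0.431, 0.561, -0.561]
ft_force: [0.3, -0.1, -0.3]
gripper_width: 0.0511
```

servo_tool(increments=[{"dp":[0,0,0.4],"turn":[0,0,0],"hand":0.6},{"dp":[0,0,0.4],"turn":[0,0,0],"hand":0.6},{"dp":[0,0,0.4],"turn":[0,0,0],"hand":0.6},{"dp":[0,0,0.4],"turn":[0,0,0],"hand":0.6},{"dp":[0,0,0.4],"turn":[0,0,0],"hand":0.6}])

```text
time: 5.87
ee_pos: [0.5384, 0.0461, 0.1062]
ee_rot: [0.431, -0.431, 0.561, -0.561]
ft_force: [-0.7, 0.6, -1.2]
gripper_width: 0.0513
```

servo_tool(increments=[{"dp":[0,0,0.4],"turn":[0,0,0],"hand":0.6},{"dp":[0,0,0.4],"turn":[0,0,0],"hand":0.6},{"dp":[0,0,0.4],"turn":[0,0,0],"hand":0.6},{"dp":[0,0,0.4],"turn":[0,0,0],"hand":0.6},{"dp":[0,0,0.4],"turn":[0,0,0],"hand":0.6}])

```text
time: 6.28
ee_pos: [0.5577, 0.0409, 0.1063]
ee_rot: [0.431, -0.431, 0.561, -0.561]
ft_force: [-0.6, -0.5, -0.3]
gripper_width: 0.0511
```

```bash
python3 -c "
from h import *
where()
snap('scene','s2'); im,d=snap('top','t2')
a=cv2.imread('pics/t2.png')[120:280,185:385]; b=cv2.imread('pics/s2.png')[150:310,180:380]
cv2.imwrite('pics/j2.png',cv2.resize(np.hstack([a,b]),None,fx=2,fy=2,interpolation=2))
"
```

```text
t 6.2833 p [0.5577 0.0409 0.1063] edge [-0.1765  0.0967] yaw x,z [-104.92  -14.92] F [-0.63 -0.48 -0.33] w 0.051110606101819125 j6 1.7665966925078327 tooly [-1.e-04  1.e-04 -1.e+00]
```

View pics/j2.png

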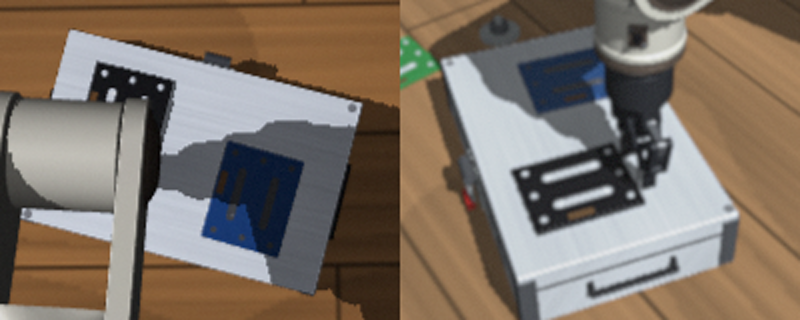

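```bash
python3 -c "
from h import *
for u,v in((233.2,151),(273,160.3)):
  q=ray('top',u,v,.098)[:2]-EM; print(q@Ex,q@Ey)
for u,v in((185+190/4,125+147/4),(185+349/4,125+190/4)):
  q=ray('top',u,v,.098)[:2]-EM; print('init',q@Ex,q@Ey)
"
```

```text
-0.03656681049188097 0.15059087400909085
-0.03438320696483334 0.042980283490825166
init -0.06452132793809509 0.14507972173411823
init -0.06598005089461417 0.03677329282656787
```

The plate is flat and square, its front end at edge x ≈ -35 mm (top crop (97,62) and (176,80)). The fingers are behind it, and about 77 mm remain. I push 72 mm, then check.

servo_tool(increments=[{"dp":[0,0,0.5],"turn":[0,0,0],"hand":0.6},{"dp":[0,0,0.5],"turn":[0,0,0],"hand":0.6},{"dp":[0,0,0.5],"turn":[0,0,0],"hand":0.6},{"dp":[0,0,0.5],"turn":[0,0,0],"hand":0.6},{"dp":[0,0,0.5],"turn":[0,0,0],"hand":0.6}])

```text
time: 6.8
ee_pos: [0.582, 0.0345, 0.1063]
ee_rot: [0.431, -0.431, 0.561, -0.561]
ft_force: [-1.0, 0.5, 1.1]
gripper_width: 0.0511
```

servo_tool(increments=[{"dp":[0,0,0.5],"turn":[0,0,0],"hand":0.6},{"dp":[0,0,0.5],"turn":[0,0,0],"hand":0.6},{"dp":[0,0,0.5],"turn":[0,0,0],"hand":0.6},{"dp":[0,0,0.5],"turn":[0,0,0],"hand":0.6},{"dp":[0,0,0.5],"turn":[0,0,0],"hand":0.6}])

```text
time: 7.22
ee_pos: [0.6062, 0.028, 0.1063]
ee_rot: [0.431, -0.431, 0.561, -0.561]
ft_force: [-1.6, 0.8, 1.5]
gripper_width: 0.0514
```

servo_tool(increments=[{"dp":[0,0,0.5],"turn":[0,0,0],"hand":0.6},{"dp":[0,0,0.5],"turn":[0,0,0],"hand":0.6},{"dp":[0,0,0.5],"turn":[0,0,0],"hand":0.6},{"dp":[0,0,0.4],"turn":[0,0,0],"hand":0.6},{"dp":[0,0,0.3],"turn":[0,0,0],"hand":0.6}])

```text
time: 7.63
ee_pos: [0.6274, 0.0223, 0.1062]
ee_rot: [0.431, -0.431, 0.561, -0.561]
ft_force: [-1.7, 0.3, 1.6]
gripper_width: 0.0515
```

```bash
python3 -c "
from h import *
where()
snap('scene','s3'); im,d=snap('top','t3')
a=cv2.imread('pics/t3.png')[115:215,200:330]; b=cv2.imread('pics/s3.png')[180:280,180:310]
cv2.imwrite('pics/j3.png',cv2.resize(np.hstack([a,b]),None,fx=3,fy=3,interpolation=2))
"
```

```text
t 7.6333 p [0.6274 0.0223 0.1062] edge [-0.1044  0.0971] yaw x,z [-104.92  -14.92] F [-1.66  0.28  1.63] w 0.051486463614888775 j6 1.7441206764791295 tooly [-1.e-04  1.e-04 -1.e+00]
```

View pics/j3.png

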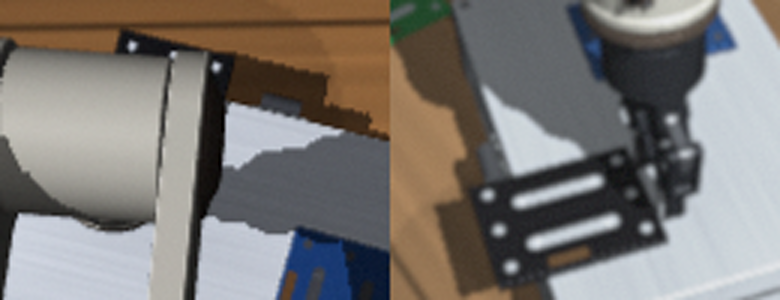

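```bash
python3 -c "
from h import *
for u,v in((240.2,125.2),(278.7,133.)):
  q=ray('top',u,v,.098)[:2]-EM; print(q@Ex,q@Ey)
"
```

```text
0.03425388247945938 0.15024832433284435
0.039232712610826545 0.046682868424908486
```

servo_tool(increments=[{"dp":[0,0,0.3],"turn":[0,0,0],"hand":0.6},{"dp":[0,0,0.2],"turn":[0,0,0],"hand":0.6},{"dp":[0,0,0.1],"turn":[0,0,0],"hand":0.6},{"dp":[0,0,0],"turn":[0,0,0],"hand":0.6},{"dp":[0,0,0],"turn":[0,0,0],"hand":0.6}])

```text
time: 8.15
ee_pos: [0.6328, 0.0209, 0.1064]
ee_rot: [-0.431, 0.431, -0.561, 0.561]
ft_force: [-0.8, 0.4, -0.2]
gripper_width: 0.0513
```

servo_tool(increments=[{"dp":[0,0,-0.5],"turn":[0,0,0],"hand":0.6},{"dp":[0,0,-1.2],"turn":[0,0,0],"hand":0.6},{"dp":[0,0,-1.2],"turn":[0,0,0],"hand":0.6},{"dp":[0,-3,0],"turn":[0,0,0],"hand":0.6},{"dp":[0,-3.5,0],"turn":[0,0,0],"hand":0.6}])

```text
time: 8.57
ee_pos: [0.6027, 0.0288, 0.17]
ee_rot: [0.43, -0.432, 0.562, -0.559]
ft_force: [1.4, -0.6, 0.4]
gripper_width: 0.0516
```

servo_tool(increments=[{"dp":[0,-3.5,0],"turn":[0,0,0],"hand":0.6},{"dp":[3,-2.5,0],"turn":[0,0,0],"hand":0.6},{"dp":[4,0,0],"turn":[0,0,0],"hand":0.6},{"dp":[4,0,0],"turn":[0,0,0],"hand":0.6},{"dp":[4,0,0],"turn":[0,0,0],"hand":0.6}])

```text
time: 8.98
ee_pos: [0.5652, -0.1176, 0.2319]
ee_rot: [-0.431, 0.431, -0.56, 0.561]
ft_force: [0.2, 0.1, -0.8]
gripper_width: 0.051
```

servo_tool(increments=[{"dp":[4,0,0],"turn":[0,0,0],"hand":0.6},{"dp":[4,0,0],"turn":[0,0,0],"hand":0.6},{"dp":[4,0,0],"turn":[0,0,0],"hand":0.6},{"dp":[4,0,0],"turn":[0,0,0],"hand":0.6},{"dp":[0,0,0],"turn":[0,0,0],"hand":0.6}])

```text
time: 9.4
ee_pos: [0.5226, -0.2767, 0.231]
ee_rot: [-0.429, 0.43, -0.561, 0.562]
ft_force: [1.1, -0.4, -0.7]
gripper_width: 0.0511
```

```bash
python3 -c "
from h import *
where()
snap('scene','s4'); im,d=snap('top','t4')
r,b=fit(im,d,(205,120,300,230),'black'); print(r); print((b-EM)@np.array([Ex,Ey]).T, (np.array(r[0])-EM)@np.array([Ex,Ey]).T)
P=cloud('top',d); print('z front/rear',[np.median(P[v-2:v+3,u-2:u+3,2]).round(4) for u,v in((260,134),(243,170))])
a=cv2.imread('pics/t4.png')[115:275,190:390]; b=cv2.imread('pics/s4.png')[150:310,180:380]
cv2.imwrite('pics/j4.png',cv2.resize(np.hstack([a,b]),None,fx=2,fy=2,interpolation=2))
"
```

```text
t 9.4 p [ 0.5226 -0.2767  0.231 ] edge [-0.1269 -0.219 ] yaw x,z [-105.18  -15.18] F [ 1.14 -0.36 -0.72] w 0.05110605985394241 j6 1.2195574529085964 tooly [-9.0e-04 -1.5e-03 -1.0e+00]
((0.7077856063842773, 0.007375091314315796), (0.24828778207302094, 0.15077683329582214), 89.01824188232422)
[[-0.06539051 -0.03509437]
 [ 0.08073523  0.00206636]
 [ 0.0195418   0.24269509]
 [-0.12658394  0.20553436]] [-0.02292436  0.10380036]
z front/rear [np.float64(0.0979), np.float64(0.0982)]
```

View pics/j4.png

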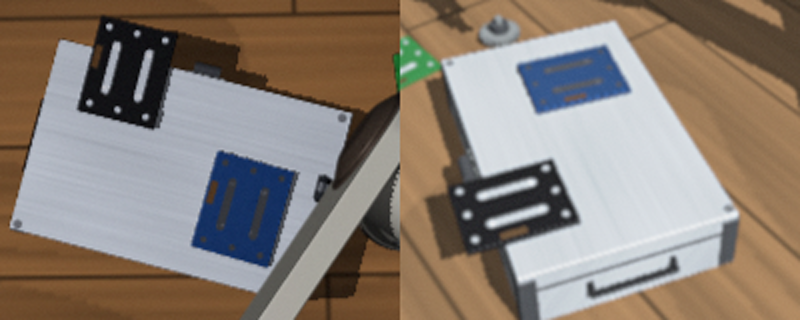

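```bash
python3 -c "
from h import *
q=np.array([ray('top',190+u/2,115+v/2,.098)[:2]-EM for u,v in((100,16),(177,33),(156,128),(78,109))])@np.array([Ex,Ey]).T
print(q.round(4),q.mean(0)); f=q[0]+q[1]-q[2]-q[3]; print(np.degrees(np.arctan2(f[1],f[0])))
im=cv2.imread('pics/t4.png')[:,:,::-1]; print(fit(im,0*np.zeros((420,560)),(275,180,340,260),'blue')[0])
P=cloud('top',np.load('pics/t4.npy')); 
v,u=np.mgrid[0:420,0:560]; m=(P[:,:,2]>.094)&(P[:,:,2]<.103)&(u>220)&(u<285)&(v>115)&(v<185)
pts=np.ascontiguousarray(P[m][:,:2].astype(np.float32)); r=cv2.minAreaRect(pts); print(r,(np.array(r[0])-EM)@np.array([Ex,Ey]).T)
"
```

```text
[[ 0.0398  0.1523]
 [ 0.043   0.0482]
 [-0.0853  0.0432]
 [-0.0866  0.1487]] [-0.02228581  0.09810851]
1.9058566601462072
((0.5258116722106934, -0.14460156857967377), (0.10350192338228226, 0.12895356118679047), 73.41722869873047)
((0.6983352899551392, 0.0033514276146888733), (0.1679762303829193, 0.15150855481624603), 76.23127746582031) [-0.03098355  0.09743265]
```

```bash
python3 -c "
from h import *
print(job.hand_in()); print(ctrl.read_state()['time'])"
```

```text
the job is handed in; nothing more can be done
None
the job is handed in; nothing more can be done
```

I slid the black plate out over the lock edge and handed the job in at about 9.5 s. I set two spread fingertips 2.5 mm above the lid, pushed on its rear end face, then backed off and moved the gripper clear.

Final checks from the last top view, in the lock edge frame:

| Check | Measured | Required |
|---|---|---|
| Centre x | about -22 mm (leading end about 42 mm out) | -37 to -7 mm |
| Centre y | about +98 mm | -160 to +160 mm |
| Angle to square | about 2° | under 15° |
| Plate top height, front and rear | 97.9 and 98.2 mm, so flat | tilt within 3° |
| Blue plate shift | about 0.1 mm | under 12 mm |

The arm was clear of everything at hand-in, with only sensor noise on the wrist force.

**Checks that disagreed:** two automatic fits of the black plate were contaminated. The colour fit merged the plate with its shadow and gave a wrong outline, although its centre came out at x = -23 mm. The depth fit also gave too large an outline, with the centre at x = -31 mm. I relied on corners read by hand from the picture, which give the plate's real size.

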